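# Rolling pin out of the half-covered storage box

### The arm

A 6-joint arm with a two-finger parallel gripper is mounted at the origin on the work surface. World frame = base frame: x ahead of the robot, y to its left, z up, the work surface at z = 0. Lengths are in m, angles in rad, forces in N, time in s.
With the tool pointing down it reaches from about 0.3 to 0.75 m from the base axis. Payload 8.5 kg.
Tool frame: the origin (TCP) lies midway between the tips of the shut fingers; the grasp point (between the pads) lies 19 mm behind it (bot.grip_depth is the distance from the TCP to the grasp point, in m); z points along the fingers, y is the line along which they close (so a half turn about z gives the same grasp; the last joint's range is limited). The gripper opens to 88 mm and grips with 3 to 60 N. Pads are 18 mm wide; open, the fingers measure 123 mm over their backs; the gripper's body (75 mm by 187 mm) begins 45 mm behind the grasp point.
Start: joints at [-1.424, 0.381, 1.297, -0, 1.464, -0.215], TCP at [0.195, -0.514, 0.239] pointing down, gripper open.
Joint ranges: [-3.11, 3.11], [-0.89, 2.33], [0.22, 2.48], [-1.42, 4.56], [0.17, 2.85], [-2.88, 2.88]. Speed limits (rad/s): [2.39, 2.39, 3.14, 3.14, 3.14, 3.14].

### API

Orientations are given as a unit quaternion [w, x, y, z].
In Python, from bench import bot gives the robot as it stands.
- The arm moves only by the shell command python3 -m crank 'ROWS' [OPENING]. ROWS is JSON, a list of rows, each a list of 2 entries, a list of its own where there are three numbers: the shift along the world's x, y, z in mm, then the turn about the world's z in rad. In form: [[[tx, ty, tz], yaw], ...]. A call has 1 to 10 rows; each row shifts and turns the commanded pose from where the row before left it; what a row does not reach is not made up. A row lasts 1/12 s, in which the tool goes at most 41.7 mm and 7.16 degrees, less where a joint would pass 70% of its speed; a pose out of reach is approached as far as the arm can. A call with a gripper value outside its range is refused whole. OPENING is the opening, from 0 (shut) to 1 (fully open), set as the call begins (- or left out, the last holds). The fingers move at their own pace and stop on an object; the grip force is fixed at half the most. Time passes only in rows, so rows that do not move let the fingers close. It gives the time, the measured TCP pose, the force, the opening and the grip force at its end, in the units of the state.
- bot.read_state(): the state, without advancing time (a new reading comes with each control period).
- bot.get_image(name): name is "scene" or "side" or "wrist"; returns a dict with "image" (480x640x3 uint8, red, green, blue), "z_map" (480x640 float32, m along the optical axis (not along the pixel's ray), 0 where there is no reading), "camera_matrix" (3x3 intrinsics, pixels), "dist_coeffs" ([k1, k2, p1, p2, k3] as OpenCV has them; the pictures are not rectified), "extrinsics" (4x4, takes a point from camera to world coordinates). Camera axes: x right, y down, z forward; pixel columns grow to the right and rows downward; lengths in m; the calibration is good to about 2 mm. A picture is of the moment at which its call begins.
- bot.hand_in(): hands the job in; it is judged then, once.
The state is a dict: "t": time; "joint_pos": joint angles; "joint_vel": joint speeds; "joint_torque": joint torques, N m; "tcp_pos": TCP position; "ee_rot": TCP orientation; "ft_force": force on the tool from outside, world axes, zero at the start; "moment": the same for the moment, N m; "width": finger opening in m; "finger_force": force on a finger pad.
Only numpy, scipy, OpenCV 4.12 (cv2) and the standard library are available. Lean on these libraries where they do the work, as an engineer would, in place of code of your own. Each camera call takes 0.05 s, during which the arm holds its last target. There are 200 camera calls.

### The job

Pull the sliding cover of the white storage box back by its knob, all the way to its stop. Then take the rolling pin out through the opening, which is shorter than the pin: tilt it so that its uncovered end comes up and out first while the other end still lies under the fixed top plate, then draw it out. Finish while holding the pin still in the gripper, all of it about 10 cm clear above the box, with the cover left open and the things around the box left where they stand.

Things in the scene. Friction and masses are not known exactly. Their poses are not given: they have to be found in the camera images.
- bin: White storage box fixed to the table, outer 150 (x) x 335 (y) mm, walls 5 mm thick, tops 89 mm above the table, floor 6 mm thick. Origin: centre of its underside; z up, y along its length. The half y = -167.5 to -12.5 mm is roofed by a fixed white plate, 89 to 93 mm above the table, with steel guides 103 mm high along its long sides (164 mm wide there)
- opening (a point): Centre of the opening in the box's top, level with the wall tops (89 mm): 140 (x) x 175 (y) mm, bin y from -12.5 mm (plate's edge) to +162.5 mm (inside of end wall). Axes as the box. At first the sliding cover lies over it
- top_edge (a point): Middle of the lower edge of the fixed plate where the opening begins (bin x 0, y -12.5 mm, 89 mm above the table); axes as the box. Two V cradles, 9 mm wide in y, at bin y = -8 and +136 mm, carry the pin with its axis 62 mm above the table; between them and under the plate it is free down to the floor, so the pin can tip over the cradle beside the plate's edge
- cover (a joint): Sliding dark steel cover 146 x 185 x 4 mm on the box (top 99 mm above the table): metres pulled to the box's -y end, over the fixed plate. 0 = shut, 0.178 = at its stop, opening free; starts at 0 to 0.05. A light spring (8 N/m) pulls it shut but the runners drag with 3 N, so it stays where it is left; pulling takes 3 to 5 N
- knob (a point): Middle of the upright round white knob on the cover, diameter 28 mm from 113 to 131 mm above the table (neck 20 mm below), this point 118 mm up; axes as the box; on the long centre line, at bin y = -2.5 mm minus the cover's travel
- pin_center (a point): Centre of the wooden rolling pin, a plain cylinder 40 mm in diameter and 280 mm long, 0.15 to 0.30 kg, loose in the cradles; its y axis is its length and runs the same way as the box's y (+y end under the opening, -y end under the top plate). At the start the centre lies 1.5 to 13.5 mm to +y of the box's centre
- pin_open_end (a point): Centre of the pin's +y end face (140 mm from its centre), the end under the opening
- pin_far_end (a point): Centre of the pin's -y end face (140 mm from its centre), the end under the fixed top plate
- bowl: Bystander: steel bowl, 120 mm wide, 60 mm high; origin at the centre of its underside
- jar: Bystander: amber glass jar with white cap, 66 mm wide, 100 mm high; origin at the centre of its underside
- mug: Bystander: white ceramic cup without handle, 80 mm wide, 90 mm high; origin at the centre of its underside
- tray: Bystander: aluminium tray 300 (its x) x 220 (its y) mm with three glazed eclairs, about 50 mm high; origin at the centre of its underside

How it is judged:
By the outcome, as a careful person would: the job done as asked, in the order asked, and still so for the second after the job is handed in, while the arm keeps its last pose, push and grip.
It also fails if it takes over 58 s, if anything falls off the work surface, if the arm or the gripper's body presses on something with over 40 N, if the wrist force passes 120 N, or if a joint passes its speed limit or range.

## Working session

There is one attempt and no reset: what is moved stays moved. The work goes in short steps, Python scripts to look and compute and a shell command to move; the robot and the scene stay as the last step left them, time stands still between calls to the robot, and variables do not carry over. Pictures are saved under pics/ and viewed, at most 10 in all, crops included, and the job is handed in when it is done.

```bash
mkdir -p pics; ls; python3 - <<'E'
from bench import bot
import cv2,numpy as np
for n in("scene","side"):
    d=bot.get_image(n);cv2.imwrite(f"pics/{n}0.png",d["image"][:,:,::-1]);np.savez(f"pics/{n}0.npz",**d)
    print(n,d["extrinsics"].round(3).tolist(),d["camera_matrix"].round(1).tolist(),d["dist_coeffs"])
s=bot.read_state();print(s)
E
```

```text
pics
scene [[0.49, 0.506, -0.71, 1.314], [0.872, -0.296, 0.39, -0.452], [-0.013, -0.81, -0.586, 0.742], [0.0, 0.0, 0.0, 1.0]] [[468.9, 0.0, 320.7], [0.0, 468.9, 235.8], [0.0, 0.0, 1.0]] [-0.07165724  0.          0.          0.          0.        ]
side [[-0.699, -0.419, 0.58, -0.423], [-0.715, 0.428, -0.553, 0.85], [-0.016, -0.801, -0.598, 1.079], [0.0, 0.0, 0.0, 1.0]] [[544.7, 0.0, 323.9], [0.0, 544.7, 238.1], [0.0, 0.0, 1.0]] [-0.07510283  0.          0.          0.          0.        ]
{'t': 0.1, 'joint_pos': array([-1.42430346e+00,  3.81114341e-01,  1.29812474e+00,  3.64217841e-05,
        1.46356721e+00, -2.15311107e-01]), 'joint_vel': array([-0.00015561, -0.00163117, -0.00057101,  0.00014948, -0.0014338 ,
       -0.00138737]), 'joint_torque': array([ 3.30824179e-03, -4.38652432e+01, -2.24913347e+01,  7.14532239e-02,
        3.42099834e-02, -6.28119892e-05]), 'tcp_pos': array([ 0.19464555, -0.51416001,  0.23822749]), 'ee_rot': array([-6.05837644e-04,  9.83681982e-01,  1.79914953e-01,  3.89704061e-05]), 'ft_force': array([ 0.61250399, -0.01411614,  0.36268954]), 'moment': array([0.00157794, 0.02692276, 0.00780081]), 'finger_force': 0.0, 'width': 0.08797804001301127}
```

View pics/scene0.png

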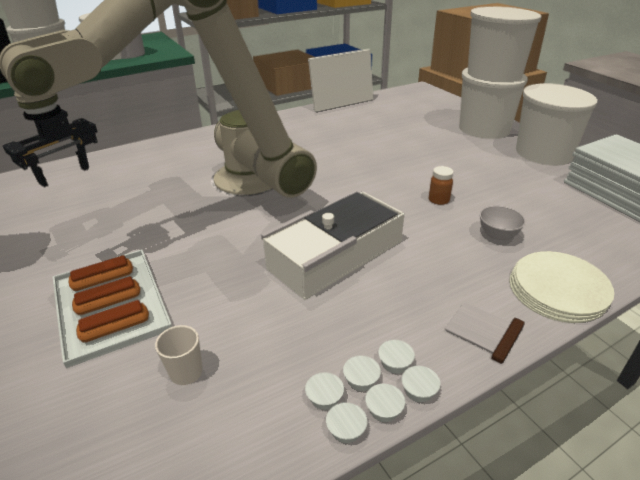

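View pics/side0.png

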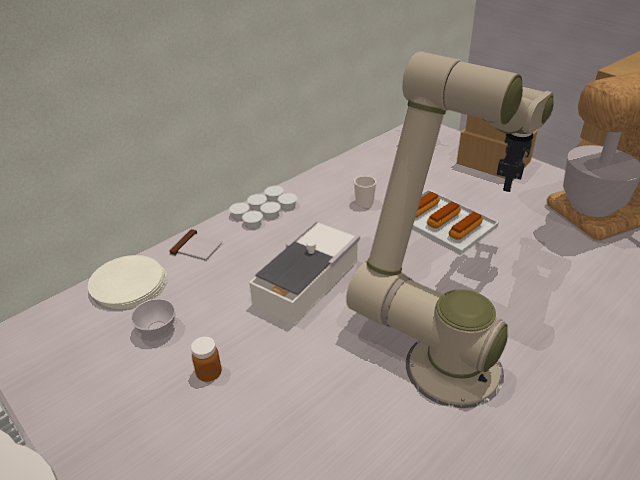

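The scene view shows the box mid-table, its knob at (327,218) and the cover end at about (365,200). In the side view the knob is at (311,248) and the cover at about (295,270). There is a cup beyond the box's far end, with the tray beyond that.

```bash
cat > h.py <<'E'
import cv2,numpy as np
def cloud(d):
    h,w=d["z_map"].shape;u,v=np.meshgrid(np.arange(w),np.arange(h))
    p=cv2.undistortPoints(np.stack([u,v],-1).reshape(-1,1,2).astype(np.float32),d["camera_matrix"],d["dist_coeffs"]).reshape(h,w,2)
    z=d["z_map"][...,None];P=np.concatenate([p*z,z],-1)
    E=d["extrinsics"];W=P@E[:3,:3].T+E[:3,3];W[d["z_map"]<=0]=np.nan;return W
def rect(P):
    (c,s,a)=cv2.minAreaRect(P.astype(np.float32));return np.round(c,4),np.round(s,4),round(a,2)
E
python3 - <<'E'
from h import *
for n,(u0,v0,u1,v1),k in(("scene",(255,185,415,295),(327,218)),("side",(240,215,365,325),(311,248))):
    d=dict(np.load(f"pics/{n}0.npz"));W=cloud(d);I=d["image"].astype(int)
    m=np.zeros(I.shape[:2],bool);m[v0:v1,u0:u1]=1
    z=W[...,2];top=m&(z>.083)&(z<.108);dark=top&(I.max(2)<90)
    print(n,"top",rect(W[top][:,:2]),"cover",rect(W[dark][:,:2]),np.median(z[dark]), "box",cv2.boxPoints(cv2.minAreaRect(W[top][:,:2].astype(np.float32))).round(3).tolist())
    kn=m&(z>.115)&(z<.14);P=W[kn];print("knob",len(P),np.mean(P,0),P.min(0),P.max(0))
    a=m&(z>.03)&(z<.108);print("all",rect(W[a][:,:2]))
    t=(z>.03)&(z<.13)&(abs(W[...,0]-.5)<.45)&(abs(W[...,1])<.5)
    nl,l,s,c=cv2.connectedComponentsWithStats(t.astype(np.uint8))
    for i in range(1,nl):
        if s[i,4]>150: P=W[l==i];print(c[i].round(),P.min(0).round(3),P.max(0).round(3))
E
```

```text
scene top (array([0.4064, 0.0182]), array([0.3654, 0.3389]), 11.56) cover (array([0.392 , 0.0626]), array([0.3566, 0.1856]), 12.53) 0.09820706033503046 box [[0.19300000369548798, 0.14800000190734863], [0.26100000739097595, -0.18400000035762787], [0.6190000176429749, -0.11100000143051147], [0.5509999990463257, 0.22100000083446503]]
knob 123 [0.5014032  0.00686367 0.12583445] [ 0.29056452 -0.02711948  0.11500442] [0.52388945 0.02349203 0.13240373]
all (array([0.4065, 0.0172]), array([0.3653, 0.3391]), 11.92)
[276. 178.] [ 0.05  -0.057  0.03 ] [0.305 0.11  0.13 ]
[441. 181.] [0.398 0.409 0.03 ] [0.463 0.473 0.101]
[330. 237.] [ 0.395 -0.143  0.03 ] [0.618 0.216 0.13 ]
[497. 222.] [0.594 0.4   0.03 ] [0.713 0.5   0.062]
[115. 265.] [ 0.294 -0.5    0.03 ] [ 0.338 -0.434  0.05 ]
[122. 287.] [ 0.383 -0.5    0.03 ] [ 0.426 -0.437  0.051]
[129. 311.] [ 0.472 -0.5    0.03 ] [ 0.517 -0.437  0.052]
[179. 350.] [ 0.635 -0.447  0.03 ] [ 0.718 -0.368  0.093]
[362. 372.] [ 0.841 -0.151  0.03 ] [ 0.886 -0.09   0.035]
[344. 416.] [ 0.907 -0.23   0.03 ] [ 0.949 -0.165  0.033]
side top (array([0.4197, 0
[... 165 characters left out ...]
604645], [0.30300000309944153, -0.1940000057220459], [0.6290000081062317, -0.10199999809265137], [0.5360000133514404, 0.23199999332427979]]
knob 215 [0.34020011 0.07593917 0.12739928] [0.21621475 0.00096002 0.11510628] [0.52340853 0.1180763  0.1399195 ]
all (array([0.535 , 0.0162]), array([0.3418, 0.6146]), 55.75)
[364. 188.] [ 0.634 -0.446  0.03 ] [ 0.715 -0.357  0.093]
[438. 217.] [ 0.376 -0.499  0.03 ] [ 0.422 -0.426  0.053]
[461. 228.] [ 0.284 -0.499  0.03 ] [ 0.327 -0.425  0.052]
[304. 268.] [ 0.394 -0.139  0.03 ] [0.617 0.22  0.13 ]
[156. 312.] [0.589 0.404 0.03 ] [0.714 0.5   0.064]
[385. 321.] [0.05  0.064 0.072] [0.279 0.115 0.13 ]
[205. 355.] [0.392 0.418 0.03 ] [0.456 0.481 0.105]
```

```bash
python3 - <<'E'
from h import *
for n in("scene","side"):
    d=dict(np.load(f"pics/{n}0.npz"));W=cloud(d);I=d["image"].astype(int);x,y,z=W[...,0],W[...,1],W[...,2]
    t=((z>.03)&(z<.14)&(x>.37)&(x<.65)&(abs(y)<.26)).astype(np.uint8)
    nl,l,s,c=cv2.connectedComponentsWithStats(t);b=l==1+np.argmax(s[1:,4])
    top=b&(z>.083)&(z<.108);dark=top&(I.max(2)<90)
    print(n,"all",rect(W[b][:,:2]),cv2.boxPoints(cv2.minAreaRect(W[b][:,:2].astype(np.float32))).round(3).tolist())
    print(" cover",rect(W[dark][:,:2]));k=b&(z>.122);P=W[k]
    print(" knob",len(P),np.median(P,0),P.min(0),P.max(0))
E
```

```text
scene all (array([0.5026, 0.0375]), array([0.169 , 0.3391]), 11.92) [[0.38499999046325684, 0.1860000044107437], [0.45500001311302185, -0.1459999978542328], [0.6200000047683716, -0.11100000143051147], [0.550000011920929, 0.22100000083446503]]
 cover (array([0.4939, 0.0854]), array([0.1471, 0.1861]), 12.17)
 knob 91 [0.51246878 0.00837898 0.12935328] [ 0.49380617 -0.00351729  0.12205842] [0.52388945 0.02349203 0.13240373]
side all (array([0.5018, 0.0421]), array([0.1699, 0.3442]), 12.94) [[0.38100001215934753, 0.19099999964237213], [0.4580000042915344, -0.14499999582767487], [0.6230000257492065, -0.10700000077486038], [0.5460000038146973, 0.2290000021457672]]
 cover (array([0.4942, 0.093 ]), array([0.1535, 0.1916]), 13.78)
 knob 58 [0.50651638 0.01743517 0.12826277] [0.49195214 0.00096002 0.123317  ] [0.52340853 0.03256377 0.13175667]
```

```bash
python3 -m crank '[[[20,33,0],0.089],[[20,33,0],0.089],[[20,33,0],0.089],[[20,33,0],0.089],[[20,33,0],0.089],[[20,33,0],0.089],[[20,33,0],0.089],[[20,33,0],0.089]]' 0.7; python3 -m crank '[[[20,33,0],0.089],[[20,33,0],0.089],[[20,33,0],0.089],[[20,33,0],0.089],[[20,33,0],0.089],[[20,33,0],0.089],[[20,33,0],0.089],[[20,33,0],0.089],[[0,0,0],0],[[0,0,0],0]]'
python3 - <<'E'
from h import *
from bench import bot
d=bot.get_image("wrist");cv2.imwrite("pics/w1.png",d["image"][:,:,::-1]);np.savez("pics/w1.npz",**d)
W=cloud(d);x,y,z=np.moveaxis(W,-1,0);I=d["image"].astype(int)
k=(z>.122)&(z<.136)&(np.hypot(x-.509,y-.013)<.04);P=W[k];print("knob",len(P),np.median(P,0),rect(P[:,:2]) if len(P) else 0)
dark=(z>.09)&(z<.106)&(I.max(2)<90);print("cover",dark.sum(),rect(W[dark][:,:2]))
print(bot.read_state()["tcp_pos"],bot.read_state()["ee_rot"])
E
```

```text
t: 0.77
tcp_pos: [0.3551, -0.2485, 0.2386]
ee_rot: [-0.0, 0.858, 0.513, -0.0]
ft_force: [1.4, -0.7, 0.6]
width: 0.0617
finger_force: 0.0
t: 1.6
tcp_pos: [0.5149, 0.015, 0.2381]
ee_rot: [-0.0, 0.626, 0.78, -0.0]
ft_force: [-0.1, -1.4, 0.2]
width: 0.0619
finger_force: 0.0
knob 1448 [0.50898974 0.0138435  0.13101941] (array([0.5093, 0.0127]), array([0.0275, 0.0273]), 16.76)
cover 44597 (array([0.5027, 0.0611]), array([0.1541, 0.1944]), 12.51)
[0.51442793 0.01386307 0.23828962] [-4.12873350e-04  6.26976740e-01  7.79037762e-01 -4.02193049e-04]
```

View pics/w1.png

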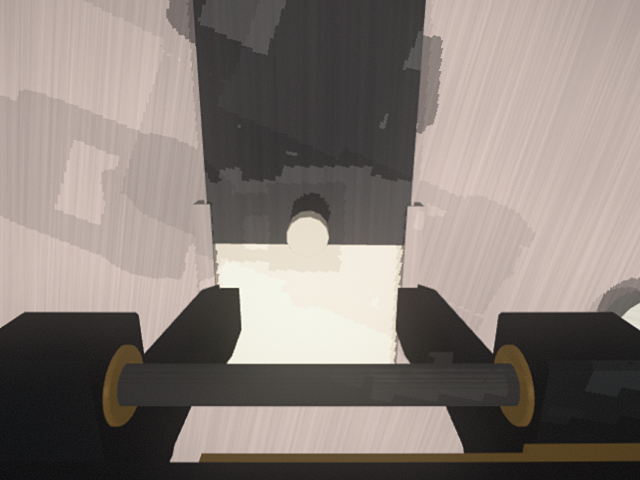

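The wrist view shows the knob top at (308,232), in front of the cover's edge at row 243 and between the fingers. Descend, grip, then pull.

```bash
python3 -m crank '[[[-5,-1,-20],0],[[0,0,-30],0],[[0,0,-30],0],[[0,0,-25],0],[[0,0,-15],0],[[0,0,-12],0],[[0,0,0],0]]' && python3 -m crank '[[[0,0,0],0],[[0,0,0],0],[[0,0,0],0],[[0,0,0],0],[[0,0,0],0],[[0,0,0],0]]' 0.1
```

```text
t: 2.23
tcp_pos: [0.5081, 0.0113, 0.1048]
ee_rot: [-0.002, 0.628, 0.778, -0.001]
ft_force: [-0.1, -0.1, -0.8]
width: 0.0618
finger_force: 0.0
t: 2.73
tcp_pos: [0.5081, 0.0123, 0.1071]
ee_rot: [-0.001, 0.627, 0.779, -0.002]
ft_force: [-9.2, -3.0, 7.1]
width: 0.0268
finger_force: 30.0
```

```bash
python3 -m crank '[[[1.6,-7,0],0],[[3.2,-14.7,0],0],[[3.2,-14.7,0],0],[[3.2,-14.7,0],0],[[3.2,-14.7,0],0],[[3.2,-14.7,0],0],[[3.2,-14.7,0],0],[[3.2,-14.7,0],0],[[3.2,-14.7,0],0],[[2.1,-9.8,0],0]]'; python3 -m crank '[[[1.1,-4.9,0],0],[[0.6,-2.9,0],0],[[0.6,-2.9,0],0],[[0,0,0],0]]'
```

```text
t: 3.57
tcp_pos: [0.5366, -0.1223, 0.1071]
ee_rot: [-0.003, 0.627, 0.779, -0.001]
ft_force: [-12.8, 1.6, 10.5]
width: 0.0268
finger_force: 30.0
t: 3.9
tcp_pos: [0.5388, -0.1326, 0.1071]
ee_rot: [-0.002, 0.627, 0.779, -0.002]
ft_force: [-13.7, -2.5, 8.8]
width: 0.0268
finger_force: 30.0
```

```bash
for i in 1 2 ; do :; done; python3 -m crank '[[[0.6,-2.9,0],0],[[0.4,-2,0],0],[[0,0,0],0]]'; python3 -m crank '[[[0.6,-2.9,0],0],[[0.4,-2,0],0],[[0,0,0],0]]'
```

```text
t: 4.15
tcp_pos: [0.5398, -0.1372, 0.1071]
ee_rot: [-0.003, 0.627, 0.779, -0.002]
ft_force: [-13.5, -0.7, 9.0]
width: 0.0267
finger_force: 30.0
t: 4.4
tcp_pos: [0.5398, -0.1375, 0.107]
ee_rot: [-0.006, 0.627, 0.779, 0.001]
ft_force: [-16.0, 21.7, 17.5]
width: 0.0268
finger_force: 30.0
```

```bash
python3 -m crank '[[[-0.4,2,0],0],[[0,0,0],0],[[0,0,0],0],[[0,0,20],0],[[0,0,38],0],[[0,0,38],0],[[0,0,38],0]]' 0.75; python3 -m crank '[[[-6.4,29.3,5],0],[[-6.4,29.3,5],0],[[-6.4,29.3,5],0],[[-6.4,29.3,5],0],[[-6.4,29.3,5],0],[[-6.4,29.3,5],0],[[0,0,0],0],[[0,0,0],0]]'
python3 - <<'E'
from h import *
from bench import bot
d=bot.get_image("wrist");cv2.imwrite("pics/w2.png",d["image"][:,:,::-1]);np.savez("pics/w2.npz",**d)
W=cloud(d);x,y,z=np.moveaxis(W,-1,0);I=d["image"].astype(int)
hsv=cv2.cvtColor(d["image"],cv2.COLOR_RGB2HSV)
a=np.deg2rad(12.35);ex=np.array([np.cos(a),np.sin(a)]);ey=np.array([-ex[1],ex[0]]);o=np.array([.5398,-.1375])+.1805*ey;print("bin",o)
bx=(W[...,:2]-o)@ex;by=(W[...,:2]-o)@ey
m=(z>.05)&(z<.086)&(abs(bx)<.06)&(by>-.03)&(by<.16)&(hsv[...,1]>60);print("pin",m.sum(),rect(np.stack([bx[m],by[m]],1)),np.percentile(z[m],99))
for y0 in(.03,.06,.09,.12):
    s=m&(abs(by-y0)<.004);print(y0,bx[s].min(),bx[s].max(),z[s].max())
w=(z>.083)&(z<.094)&(abs(bx)<.1)&(by>-.01)&(by<.2);print("walls",rect(np.stack([bx[w],by[w]],1)),np.percentile(by[w],[99.5]))
print(bot.read_state()["tcp_pos"])
E
```

```text
t: 4.98
tcp_pos: [0.5428, -0.1406, 0.2424]
ee_rot: [0.0, 0.627, 0.779, -0.0]
ft_force: [0.5, 0.1, 0.0]
width: 0.0661
finger_force: 0.0
t: 5.65
tcp_pos: [0.5046, 0.0361, 0.2712]
ee_rot: [0.001, 0.626, 0.78, 0.0]
ft_force: [0.2, -0.5, -0.0]
width: 0.0663
finger_force: 0.0
bin [0.50119413 0.0388231 ]
pin 9865 (array([0.0025, 0.0658]), array([0.1656, 0.0401]), 89.94) 0.08300552662723135
0.03 -0.01694171202202258 0.021885841048474537 0.08386983806713028
0.06 -0.01636199709509732 0.022142632488093898 0.0838433990591464
0.09 -0.017056127707123548 0.02149297132418072 0.08449630818956039
0.12 -0.01646431949954851 0.021781973488992336 0.08397618629606751
walls (array([0.0027, 0.0714]), array([0.1506, 0.1625]), 0.01) [0.15110764]
[0.50477241 0.03519649 0.27079262]
```

View pics/w2.png

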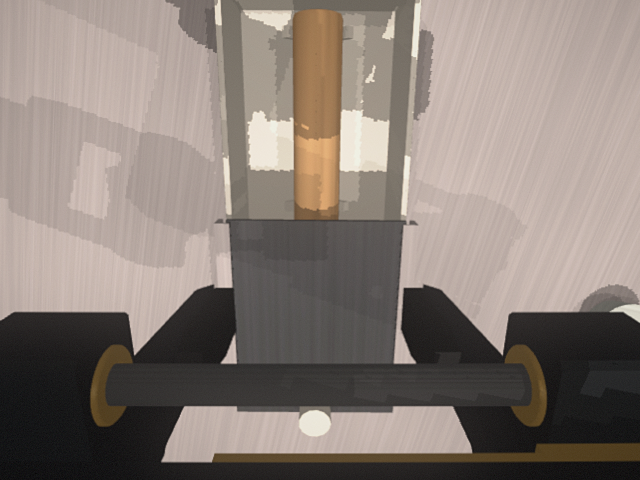

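The wrist view shows the cover fully back, with its edge at row 220 and the knob at (314,423). The pin runs from (318,12) to (316,220), resting on the cradles at rows 35 and 205.

```bash
python3 -m crank '[[[-7,32,-20],0],[[-7,32,-20],0],[[-7.5,33,-20],0],[[0,0,-30],0],[[0,0,-30],0],[[0,0,-25],0],[[0,0,-25],0],[[0,0,-20],0],[[0,0,0],0]]'; python3 -m crank '[[[0,0,-15],0],[[0,0,-12],0],[[0,0,-9],0],[[0,0,0],0]]';  python3 -m crank '[[[0,0,0],0],[[0,0,0],0],[[0,0,0],0],[[0,0,0],0],[[0,0,0],0]]' 0.2
```

```text
t: 6.45
tcp_pos: [0.4818, 0.1311, 0.0772]
ee_rot: [-0.003, 0.628, 0.778, -0.002]
ft_force: [-0.8, 0.5, -0.2]
width: 0.0661
finger_force: 0.0
t: 6.78
tcp_pos: [0.483, 0.1318, 0.044]
ee_rot: [-0.001, 0.628, 0.779, -0.001]
ft_force: [-0.1, 0.4, 0.8]
width: 0.0662
finger_force: 0.0
t: 7.2
tcp_pos: [0.4827, 0.1325, 0.0452]
ee_rot: [-0.0, 0.627, 0.779, -0.0]
ft_force: [-3.6, -2.1, 4.9]
width: 0.0392
finger_force: 30.0
```

```bash
python3 -m crank '[[[0,0,4],0],[[0,0,5],0],[[0,0,5],0],[[0,0,5],0],[[0,0,0],0]]';  python3 -m crank '[[[0,0,5],0],[[0,0,5],0],[[0,0,5],0],[[0,0,0],0]]';python3 -m crank '[[[0,0,5],0],[[0,0,4],0],[[0,0,0],0]]'
python3 - <<'E'
from h import *
from bench import bot
d=bot.get_image("side");cv2.imwrite("pics/s2.png",cv2.resize(d["image"][180:360,200:400,::-1],None,fx=3,fy=3))
E
```

```text
t: 7.62
tcp_pos: [0.4834, 0.1326, 0.0648]
ee_rot: [0.001, 0.627, 0.779, 0.001]
ft_force: [-0.0, 0.4, -1.8]
width: 0.0387
finger_force: 30.0
t: 7.95
tcp_pos: [0.4834, 0.1326, 0.0798]
ee_rot: [0.001, 0.627, 0.779, 0.001]
ft_force: [-0.3, 1.1, -2.2]
width: 0.0391
finger_force: 30.0
t: 8.2
tcp_pos: [0.4833, 0.1325, 0.0885]
ee_rot: [0.0, 0.627, 0.779, 0.0]
ft_force: [-0.5, -0.2, -2.2]
width: 0.0392
finger_force: 30.0
```

View pics/s2.png

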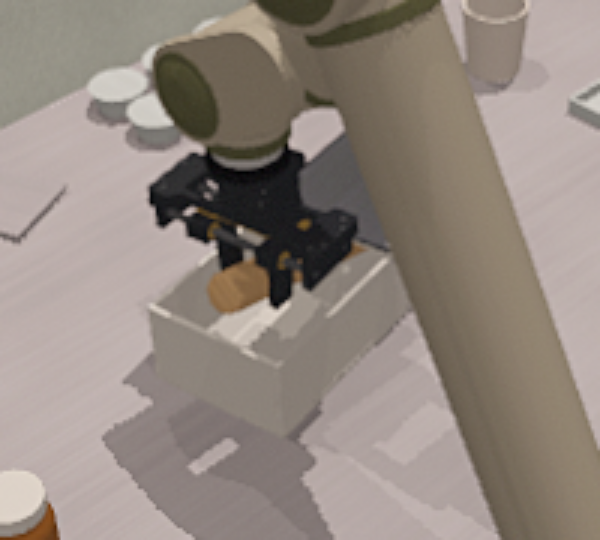

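In the crop the pin is held, and its open end at about (235,288) is tilted up just above the wall top. I'll measure the tilt.

```bash
cat > tilt.py <<'E'
from h import *
from bench import bot
a=np.deg2rad(12.35);ex=np.array([np.cos(a),np.sin(a)]);ey=np.array([-ex[1],ex[0]]);o=np.array([.5012,.0388])
for n in("wrist","side","scene"):
    d=bot.get_image(n);W=cloud(d);h=cv2.cvtColor(d["image"],cv2.COLOR_RGB2HSV).astype(int)
    bx=(W[...,:2]-o)@ex;by=(W[...,:2]-o)@ey;z=W[...,2]
    m=(h[...,0]>4)&(h[...,0]<25)&(h[...,1]>90)&(abs(bx-.0025)<.021)&(by>-.17)&(by<.42)&(z>.03)
    r=[]
    for y0 in np.arange(-.16,.42,.02):
        s=m&(abs(by-y0)<.004)
        if s.sum()>8:r.append((round(y0,2),int(s.sum()),round(float(np.percentile(z[s],97)),4)))
    print(n,"ymax",by[m].max().round(3) if m.any() else None,"zmin",z[m].min().round(3) if m.any() else None,r)
s=bot.read_state();p=s["tcp_pos"][:2]-o;print("tcp bin",p@ex,p@ey,s["tcp_pos"][2],s["ft_force"].round(1),s["t"])
E
python3 tilt.py
```

```text
wrist ymax 0.151 zmin 0.042 [(np.float64(0.04), 313, 0.1056), (np.float64(0.06), 1087, 0.1144), (np.float64(0.1), 1770, 0.1281), (np.float64(0.12), 2713, 0.1642), (np.float64(0.14), 5414, 0.1393)]
side ymax 0.42 zmin 0.03 [(np.float64(0.1), 9, 0.1247), (np.float64(0.12), 41, 0.1866), (np.float64(0.14), 46, 0.1386), (np.float64(0.4), 25, 0.0808)]
scene ymax 0.401 zmin 0.03 [(np.float64(-0.0), 22, 0.0936), (np.float64(0.02), 45, 0.1006), (np.float64(0.04), 43, 0.1075), (np.float64(0.06), 47, 0.1146), (np.float64(0.08), 51, 0.1783), (np.float64(0.38), 76, 0.0734)]
tcp bin 0.0021556304517051563 0.09546283048265877 0.08762546821277123 [ 0.7  0.1 -1.8] 8.4
```

```bash
python3 -m crank '[[[-1.3,5.9,1],0],[[-1.7,7.8,2.6],0],[[-1.7,7.8,2.6],0],[[-1.7,7.8,2.6],0],[[-1.7,7.8,2.6],0],[[0,0,0],0]]';python3 -m crank '[[[-1.7,7.8,2.7],0],[[-1.7,7.8,2.7],0],[[-1.7,7.8,2.7],0],[[-1.7,7.8,2.7],0],[[0,0,0],0]]'; python3 tilt.py
```

```text
t: 8.9
tcp_pos: [0.4746, 0.1713, 0.0998]
ee_rot: [0.0, 0.626, 0.779, 0.0]
ft_force: [-0.5, -0.2, -2.7]
width: 0.0391
finger_force: 30.0
t: 9.32
tcp_pos: [0.4679, 0.2022, 0.1105]
ee_rot: [0.0, 0.627, 0.779, 0.0]
ft_force: [-0.4, 1.1, -0.6]
width: 0.0391
finger_force: 30.0
wrist ymax 0.222 zmin 0.112 [(np.float64(0.1), 33, 0.1171), (np.float64(0.12), 935, 0.133), (np.float64(0.14), 984, 0.1398), (np.float64(0.16), 113, 0.1398), (np.float64(0.18), 2214, 0.1536), (np.float64(0.2), 3003, 0.1605), (np.float64(0.22), 3175, 0.1462)]
side ymax 0.42 zmin 0.03 [(np.float64(-0.02), 10, 0.0765), (np.float64(-0.0), 20, 0.0881), (np.float64(0.02), 17, 0.0947), (np.float64(0.04), 11, 0.0927), (np.float64(0.18), 27, 0.1619), (np.float64(0.2), 31, 0.1616), (np.float64(0.22), 65, 0.15), (np.float64(0.4), 29, 0.0833)]
scene ymax 0.396 zmin 0.03 [(np.float64(-0.0), 19, 0.0925), (np.float64(0.02), 49, 0.0979), (np.float64(0.04), 49, 0.1064), (np.float64(0.06), 45, 0.1143), (np.float64(0.08), 45, 0.1192), (np.float64(0.1), 44, 0.1267), (np.float64(0.12), 48, 0.1334), (np.float64(0.14), 63, 0.2067), (np.float64(0.16), 33, 0.153), (np.float64(0.38), 67, 0.0741)]
tcp bin 0.0022327525848462103 0.16538292181339911 0.10989542262601394 [ 1.4 -0.  -2.1] 9.4667
```

```bash
python3 -m crank '[[[-2.1,9.8,3.4],0],[[-2.1,9.8,3.4],0],[[-2.1,9.8,3.4],0],[[-2.1,9.8,3.4],0],[[-2.1,9.8,3.4],0],[[-2.1,9.8,3.4],0],[[-1.1,4.9,1.7],0],[[0,0,0],0]]'; python3 tilt.py
```

```text
t: 10.13
tcp_pos: [0.4541, 0.2658, 0.1325]
ee_rot: [0.0, 0.627, 0.779, 0.0]
ft_force: [-0.2, 0.8, -2.6]
width: 0.0387
finger_force: 30.0
wrist ymax 0.287 zmin 0.134 [(np.float64(0.18), 589, 0.1531), (np.float64(0.2), 1093, 0.1599), (np.float64(0.24), 2023, 0.1739), (np.float64(0.26), 2852, 0.2085), (np.float64(0.28), 5980, 0.1811)]
side ymax 0.42 zmin 0.03 [(np.float64(0.02), 14, 0.0964), (np.float64(0.04), 26, 0.1033), (np.float64(0.06), 26, 0.1088), (np.float64(0.08), 27, 0.1156), (np.float64(0.1), 17, 0.1178), (np.float64(0.24), 18, 0.1738), (np.float64(0.26), 34, 0.1814), (np.float64(0.28), 94, 0.1812), (np.float64(0.3), 16, 0.4088), (np.float64(0.4), 22, 0.0801)]
scene ymax 0.396 zmin 0.03 [(np.float64(0.02), 46, 0.0982), (np.float64(0.04), 45, 0.1057), (np.float64(0.06), 46, 0.1121), (np.float64(0.08), 41, 0.1194), (np.float64(0.1), 44, 0.1265), (np.float64(0.12), 41, 0.1317), (np.float64(0.14), 45, 0.1393), (np.float64(0.16), 41, 0.1458), (np.float64(0.18), 41, 0.154), (np.float64(0.2), 43, 0.1596), (np.float64(0.22), 47, 0.1674), (np.float64(0.24), 16, 0.2266), (np.float64(0.38), 65, 0.0743)]
tcp bin 0.002455085746451115 0.2303208679193377 0.1318947202690876 [ 0.6 -0.3 -1.4] 10.2833
```

```bash
python3 -m crank '[[[0,0,5],0],[[0,0,10],0],[[0,0,17],0],[[0,0,22],0],[[0,0,25],0],[[0,0,25],0],[[0,0,22],0],[[0,0,15],0],[[0,0,8],0],[[0,0,0],0]]';python3 -m crank '[[[1.7,-7.8,0],0],[[3.2,-14.7,0],0],[[4.3,-19.5,0],0],[[4.3,-19.5,0],0],[[4.3,-19.5,0],0],[[4.3,-19.5,0],0],[[4.3,-19.5,0],0],[[3.2,-14.7,0],0],[[1.7,-7.8,0],0],[[0,0,0],0]]'; python3 -m crank '[[[0,0,0],0],[[0,0,0],0],[[0,0,0],0]]';python3 tilt.py
python3 - <<'E'
from h import *
from bench import bot
d=bot.get_image("scene");cv2.imwrite("pics/c3.png",d["image"][:,:,::-1])
E
```

```text
t: 11.12
tcp_pos: [0.4548, 0.2643, 0.2826]
ee_rot: [0.001, 0.627, 0.779, 0.001]
ft_force: [-0.0, 0.1, -1.3]
width: 0.0392
finger_force: 30.0
t: 11.95
tcp_pos: [0.4857, 0.1205, 0.2799]
ee_rot: [-0.001, 0.628, 0.778, -0.001]
ft_force: [-0.5, 0.1, -2.0]
width: 0.039
finger_force: 30.0
t: 12.2
tcp_pos: [0.4854, 0.1227, 0.2809]
ee_rot: [-0.0, 0.627, 0.779, -0.0]
ft_force: [0.6, -0.1, -1.8]
width: 0.0389
finger_force: 30.0
wrist ymax 0.141 zmin 0.282 [(np.float64(0.02), 51, 0.2884), (np.float64(0.04), 980, 0.3037), (np.float64(0.06), 930, 0.3107), (np.float64(0.08), 200, 0.3122), (np.float64(0.1), 2527, 0.3717), (np.float64(0.12), 3069, 0.3313), (np.float64(0.14), 2122, 0.3127)]
side ymax 0.42 zmin 0.031 [(np.float64(-0.12), 15, 0.246), (np.float64(-0.1), 18, 0.252), (np.float64(-0.08), 19, 0.2584), (np.float64(-0.06), 19, 0.264), (np.float64(-0.04), 13, 0.263), (np.float64(-0.02), 13, 0.2685), (np.float64(0.1), 39, 0.3225), (np.float64(0.12), 30, 0.3289), (np.float64(0.14), 75, 0.3217), (np.float64(0.4), 28, 0.0806)]
scene ymax 0.399 zmin 0.03 [(np.float64(-0.12), 64, 0.249), (np.float64(-0.1), 61, 0.2556), (np.float64(-0.08), 63, 0.2632), (np.float64(-0.06), 66, 0.2697), (np.float64(-0.04), 61, 0.2761), (np.float64(-0.02), 61, 0.2841), (np.float64(-0.0), 57, 0.2898), (np.float64(0.02), 58, 0.2953), (np.float64(0.04), 58, 0.3026), (np.float64(0.06), 57, 0.3767), (np.float64(0.08), 47, 0.3234), (np.float64(0.1), 9, 0.3761), (np.float64(0.12), 9, 0.3191), (np.float64(0.38), 72, 0.0741)]
tcp bin 0.0025871817809319723 0.0851839346323994 0.2810157605005456 [-0.4  0.2 -2.2] 12.35
```

View pics/c3.png

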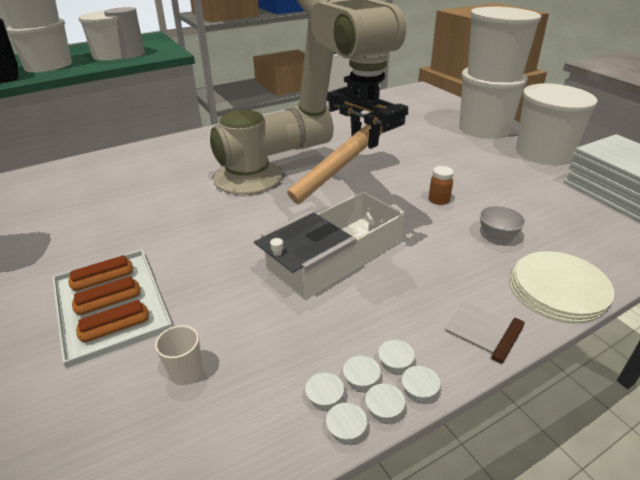

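The view shows the pin held from (297,193) to (375,130), above the box. The cover is fully open with its knob at (276,246), and the cup, tray, jar and bowl are where they were. The pin's lowest point is at about 0.203 m, 10 cm above the guides.

```bash
python3 -m crank '[[[0,0,0],0],[[0,0,0],0],[[0,0,0],0]]'; python3 -c "
from bench import bot
print(bot.hand_in())"
```

```text
t: 12.65
tcp_pos: [0.4857, 0.1221, 0.2811]
ee_rot: [0.0, 0.627, 0.779, 0.0]
ft_force: [0.6, 0.2, -2.2]
width: 0.0392
finger_force: 30.0
the job is handed in; nothing more can be done
None
```

The job is handed in at 12.7 s of robot time: the cover is open at its stop, the pin came out open end first, and it is held still about 10 cm above the box, with the things around the box left where they stood.

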